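# Unlock and open the cam-locked specimen chamber

## Robot

A 6-joint arm with a two-finger parallel gripper is mounted at the origin on the work surface. World frame = base frame: x ahead of the robot, y to its left, z up, the work surface at z = 0. Lengths are in m, angles in rad, forces in N, time in s.
With the tool pointing down it reaches from about 0.3 to 0.775 m from the base axis. Payload 14.6 kg.
Tool frame: the origin (TCP) lies at the very end of the fingers, on their centre line; the grasp point (between the pads) lies 19 mm behind it; z points along the fingers, x is the direction in which the jaws open and shut, and the axes are right-handed (so a half turn about z gives the same grasp; the last joint's range is limited). The gripper opens to 85 mm and grips with 20 to 120 N. Pads are 22 mm wide; open, the fingers measure 114 mm over their backs; the gripper's body (76 mm by 85 mm) begins 54 mm behind the grasp point. The pads swing forward as they close: fully open they stand 13 mm farther back than shut.
Start: joints at [1.165, 0.3, 1.521, -0, 1.321, -0.067], TCP at [0.183, 0.519, 0.231] pointing down, gripper open.
Joint ranges: [-3.03, 3.03], [-0.79, 2.21], [0.23, 2.52], [-1.04, 4.18], [0, 3.07], [-2.55, 2.55]. Speed limits (rad/s): [2.22, 2.22, 2.57, 3.14, 3.14, 3.14].

## Interface

Orientations are given as a rotation vector (axis times angle).
In Python, from bench import robot, grab_frame, ticket gives the robot as it stands.
- The arm moves only by the shell command python3 -m creep 'ROWS' [FORCE]. ROWS is JSON, a list of rows, each a list of 3 entries, a list of its own where there are three numbers: the shift along the tool's x, y, z in units of 40 mm (1.0 is 40 mm), then the turn about the tool's z in units of 5 degrees (1.0 is 5 degrees), then the gripper command: -1 is fully open, 1 is shut, values between are in proportion. A call has 1 to 20 rows; each row is the pose to reach, as a shift and turn from the pose measured when the call began, along the tool's axes at that moment; what a row does not reach only later rows make up. A row lasts 1/10 s, in which the tool goes at most 50 mm and 8.59 degrees, less where a joint would pass 70% of its speed; a pose out of reach is approached as far as the arm can. A call with a gripper value outside its range is refused whole. The fingers move at their own pace and stop on an object; FORCE is the grip in N (left out, the last holds). Time passes only in rows, so rows that repeat a pose let the fingers close. It gives the time, the measured TCP pose, the force and the opening at its end, in the units of the state.
- robot.sense(): the state, without advancing time (a new reading comes with each control period).
- grab_frame(name): name is "side" or "top"; returns a dict with "image" (420x560x3 uint8, red, green, blue), "camera_matrix" (3x3 intrinsics, pixels), "rvec" (rotation vector, rad) and "tvec" (3), from world to camera coordinates, as OpenCV has them. Camera axes: x right, y down, z forward; pixel columns grow to the right and rows downward; lengths in m; the calibration is good to about 2 mm. A picture is of the moment at which its call begins. There is no depth.
- ticket.close_job(): hands the job in, once; it reports no verdict.
The state is a dict: "clock": time; "joints": joint angles; "qd": joint speeds; "joint_torque": joint torques, N m; "tcp_pos": TCP position; "tcp_rot": TCP orientation; "wrist_force": force on the tool from outside, world axes, zero at the start; "ft_torque": the same for the moment, N m; "width": opening from 0.0 (shut) to 1.0 (fully open).
Only numpy, scipy, OpenCV 4.12 (cv2) and the standard library are available. Lean on these libraries where they do the work, as an engineer would, in place of code of your own. Each camera call takes 0.05 s, during which the arm holds its last target. There are 200 camera calls.

## Task

Open the specimen chamber beside the microscope: first turn the crank until the follower roller rests on the flat of the cam, so that the locking bar stays drawn back by itself, and only then press the release button so that the clear lid springs fully open to its stop. Let go of everything, leave the cam on its flat, and do not disturb the other things on the bench.

Things in the scene. Friction and masses are not known exactly. Their poses are not given: they have to be found in the camera images.
- fixture: Cam-locked specimen chamber, fixed to the bench: grey base plate 12 mm thick, x -75 to 125, y -165 to 180 mm in its own frame. Origin on the bench surface; own x points away from the robot (within 0.35 rad), y left, z up. Crank axis at (0, 100); follower bar along x = 0 towards -y; white chamber x 14 to 104, y -140 to -40; release button at (-37, -115) mm.
- cam_axis (a point): Top of the upright crank axis, z 56 mm, at fixture (0, 100) mm. Under the arm is a steel plate cam, z 30 to 44 mm: round part of 34 mm radius; opposite the arm a flat 24 mm wide, 44 mm from the axis; two straight flanks join them.
- crank (a joint): Crank and cam angle, rad, positive anticlockwise from above; no end stops, turns either way. At 0 or a full turn the arm points along fixture +y, away from the follower, and the flat faces the roller. Starts 1.5 to 4.8. Farther than 1.0 from 0 it turns freely; 1.0 to 0.27 climbs a flank (about 5 N at the knob, springs back if let go); within 0.2 the flat holds it, centring it to about 0.1.
- crank_grip (a point): Middle of the black crank knob, an upright cylinder 18 mm in diameter, z 60 to 111 mm, spinning freely on its pin; point on its axis at z 88 mm, 58 mm from the crank axis. It travels a level circle, so a gripper can hold it from above with constant heading. Its own y points along the arm, away from the crank axis.
- follower (a joint): Slide of the follower (locking) bar away from the cam, m: 0 with its roller (16 mm diameter) on the round part of the cam, about 0.010 with the roller on the middle of the flat, up to 0.011 on the flat's edges. A lug on the bar holds an ear of the lid: unless the bar is drawn back 8 mm or more, the lid stays shut even when the button is pressed.
- roller (a point): Top of the follower roller, 45 mm above the bench, between crank and chamber.
- lid (a joint): Opening angle of the clear clamshell lid, rad: 0 to 0.02 shut (top z 65 mm), 1.75 at its stop. Hinge line at fixture x 107, z 57 mm, on the side away from the robot. It is sprung open, held by the latch and by the follower bar's lug; it swings up and away from the robot, reaching about z 160 mm.
- lid_edge (a point): Middle of the upper edge of the lid on the side opposite the hinge, at fixture (12, -90, 65) mm while shut.
- release (a joint): Travel of the release button, m: 0 up, 0.007 fully down; it draws the latch clear from about 0.004. It takes about 1.5 N to start and 5 N fully down and springs back up.
- release_top (a point): Middle of the top of the round black release button, 26 mm in diameter, top at z 60 mm (11 mm above its housing); pressed straight down. Housing white, 44 x 40 mm.
- objective: A bystander: black lens barrel standing upright, 44 mm diameter, 64 mm high; origin under its middle. Not to be disturbed.
- jar: A bystander: small glass jar with white cap, 52 mm diameter, 60 mm high; origin under its middle. Not to be disturbed.
- slide_case: A bystander: grey plastic case 85 x 55 x 28 mm; origin under its middle. Not to be disturbed.

How it is judged:
On the way, in this order (a step that is already met when the one before it is completed fails the run):
1. the follower rests on the cam's flat, lid still shut (value of joint follower above 0.008 m and angle between the y axis of crank_grip and the y axis of fixture, either way round below 0.22 rad and value of joint lid below 0.15 rad), for 0.3 s.
2. the release button is pressed (value of joint release above 0.003 m), for 0.02 s.
At the end, for the whole second after the job is handed in: The follower bar is drawn back more than 8 mm with the cam's flat square to the roller within 0.2 rad, the lid is open beyond 1.6 rad and at rest at its stop, the release button is back up (within 2 mm), the crank is still and nothing is touched (value of joint follower above 0.008 m and angle between the y axis of crank_grip and the y axis of fixture, either way round below 0.2 rad and value of joint lid above 1.6 rad and value of joint release below 0.002 m and velocity of joint crank between -0.1 and 0.1 rad/s and velocity of joint lid between -0.1 and 0.1 rad/s).
It fails at once if a bystander is moved more than 20 mm (distance of any of objective, jar, slide_case from where it was at the start of the episode above 0.02 m).
It fails at once if a bystander is tipped (angle between any of objective, jar, slide_case's own z axis and vertical above 0.4 rad).
It fails at once if the release button is pressed before the follower bar is drawn back (value of joint release above 0.003 m and value of joint follower below 0.0075 m).
It also fails if it takes over 51 s, if anything falls off the work surface, if the arm or the gripper's body presses on something with over 40 N, if the wrist force passes 120 N, or if a joint passes its speed limit or range.

## Working session

There is one attempt and no reset: what is moved stays moved. The work goes in short steps, Python scripts to look and compute and a shell command to move; the robot and the scene stay as the last step left them, time stands still between calls to the robot, and variables do not carry over. Pictures are saved under pics/ and viewed, about 8 in all and at most 12, crops included, and the job is handed in when it is done.

```bash
ls; mkdir -p pics; python3 - <<'E'
from bench import robot, grab_frame
import cv2, pickle
print(robot.sense())
for n in("top","side"):
    f=grab_frame(n); pickle.dump(f,open(n+".pkl","wb")); cv2.imwrite(f"pics/{n}0.png",f["image"][:,:,::-1])
    print(n,f["camera_matrix"],f["rvec"],f["tvec"])
E
```

```text
pics
{'clock': 0.0, 'joints': array([ 1.16539400e+00,  3.00491300e-01,  1.52161602e+00,  1.52524067e-09,
        1.32071933e+00, -6.66059397e-02]), 'qd': array([-0.0002497 , -0.00107518, -0.00018034, -0.00048341, -0.00122925,
       -0.0013482 ]), 'joint_torque': array([-6.98612857e-04, -5.43516326e+01, -3.61799097e+01, -1.68115241e-05,
        4.05444007e-03, -5.75909667e-05]), 'tcp_pos': array([0.18270007, 0.51850167, 0.23069546]), 'tcp_rot': array([ 2.56362939e+00,  1.81476109e+00, -1.65277426e-03]), 'wrist_force': array([0.56794865, 0.80436288, 0.23237689]), 'ft_torque': array([-0.02280334,  0.04768848, -0.023159  ]), 'width': 0.9949904010134444}
top [[508.81671241   0.         272.42404849]
 [  0.         508.81671241 210.06556925]
 [  0.           0.           1.        ]] [ 2.14503914 -2.0743439   0.21588649] [-0.01543114  0.54663084  1.42638918]
side [[485.93822454   0.         280.88346409]
 [  0.         485.93822454 212.22686584]
 [  0.           0.           1.        ]] [ 2.01470389 -0.57333824  0.32240166] [-0.45261823  0.21426867  1.04620068]
```

View pics/top0.png

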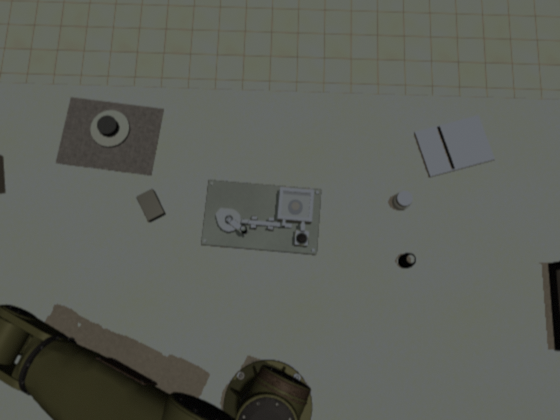

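View pics/side0.png

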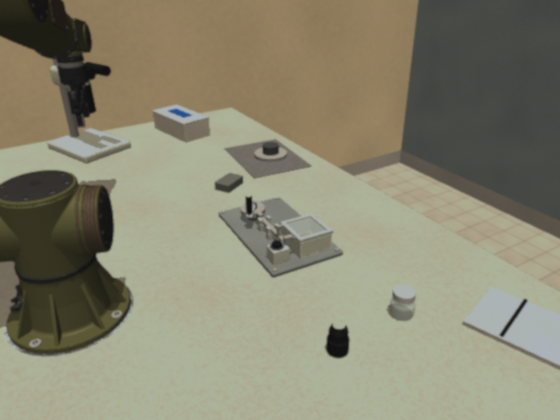

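The top view shows the plate with corners near (209,181), (321,188), (316,254) and (202,246), the crank at (228,218), the button at (302,238) and the lid at (296,205). The bystanders are well clear. I'll enlarge both views.

```bash
python3 - <<'E'
import cv2, pickle, numpy as np
for n,(x,y,w,h) in dict(top=(195,170,133,95),side=(210,180,133,95)).items():
    im=pickle.load(open(n+".pkl","rb"))["image"][y:y+h,x:x+w,::-1]
    im=cv2.resize(im,None,fx=6,fy=6,interpolation=cv2.INTER_CUBIC)
    cv2.imwrite(f"pics/{n}c.png",np.clip(im*(2.0 if n=="top" else 1.3),0,255).astype(np.uint8))
E
```

```text
(no output)
```

View pics/topc.png

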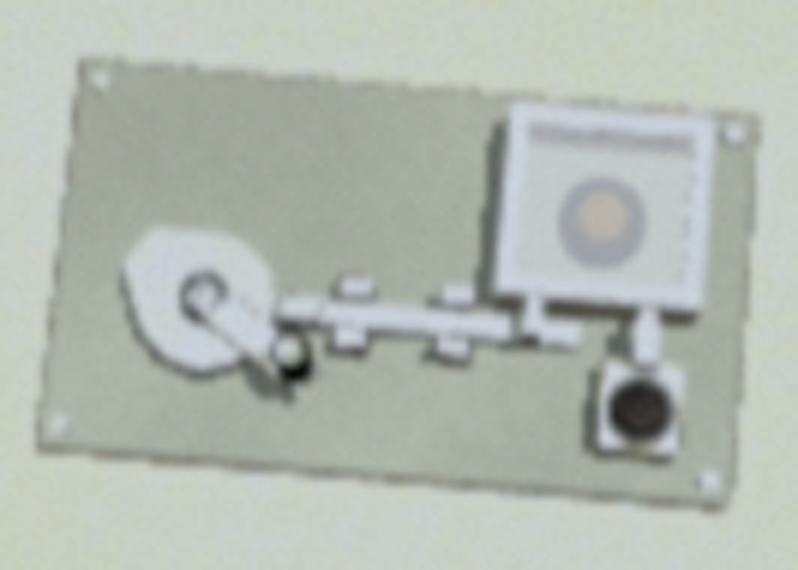

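View pics/sidec.png

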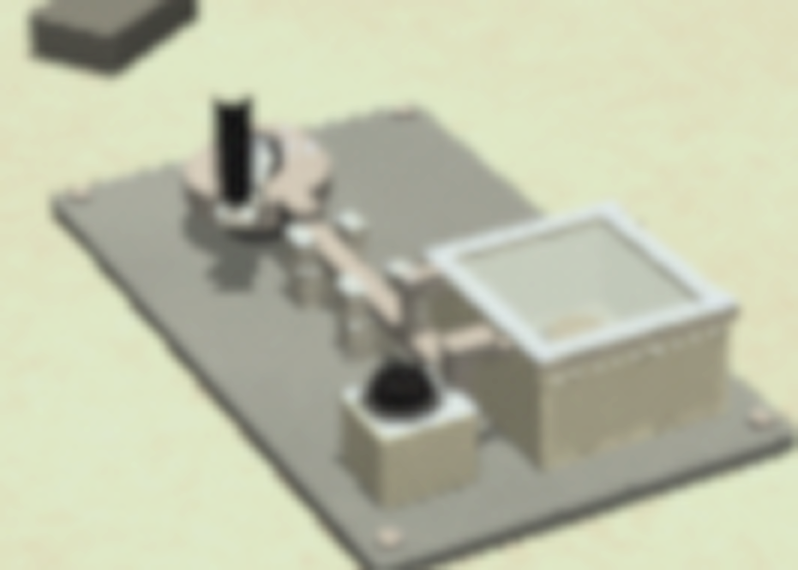

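The crops show the plate corners, crank hub, knob and button clearly. In the top crop the knob is at (293,360) and the button at (640,408). In the side crop the knob top is at (233,100). Next I'll fit the fixture pose and crank angle.

```bash
cat > h.py <<'E'
import numpy as np, cv2, pickle
from scipy.optimize import least_squares
def proj(f,P): return cv2.projectPoints(np.array(P,float).reshape(-1,3),f["rvec"],f["tvec"],f["camera_matrix"],None)[0].reshape(-1,2)
def f2w(p,P):
    P=np.array(P,float).reshape(-1,3); c,s=np.cos(p[2]),np.sin(p[2])
    return np.c_[p[0]+c*P[:,0]-s*P[:,1],p[1]+s*P[:,0]+c*P[:,1],P[:,2]]
def knob(a,z): return [-.058*np.sin(a),.1+.058*np.cos(a),z]
E
python3 - <<'E'
from h import *
T=pickle.load(open("top.pkl","rb"));S=pickle.load(open("side.pkl","rb"))
q=lambda l,o:(np.array(l,float)+.5)/6-.5+o
tp=q([(82,60),(757,115),(725,507),(38,450),(640,408),(205,295)],(195,170))
tP=[[.125,.18,.012],[.125,-.165,.012],[-.075,-.165,.012],[-.075,.18,.012],[-.037,-.115,.060],[0,.1,.056]]
sp=q([(55,197),(430,250),(553,358),(738,312),(612,205),(400,395)],(210,180))
sP=[[-.075,.18,.012],[.012,-.04,.065],[.012,-.14,.065],[.107,-.14,.065],[.107,-.04,.065],[-.037,-.115,.049]]
ks=q([(233,100)],(210,180)); kt=q([(293,360)],(195,170))
def r(p,side=1): return np.r_[(proj(T,f2w(p,tP))-tp).ravel(),(proj(S,f2w(p,sP))-sp).ravel()*side]
p1=least_squares(r,[.45,.0,0],args=(0,)).x
p=least_squares(r,[.45,.0,0]).x
print("top only",p1,"both",p); print(r(p).reshape(-1,2).round(2))
k=least_squares(lambda a:np.r_[(proj(S,f2w(p,knob(a[0],.111)))-ks).ravel(),(proj(T,f2w(p,knob(a[0],.100)))-kt).ravel()],[3.9])
a=k.x[0];print("crank",a,k.fun)
np.save("fix.npy",np.r_[p,a])
for n,P in dict(axis=[0,.1,.056],knob=knob(a,.088),btn=[-.037,-.115,.06]).items(): print(n,f2w(p,P))
E
```

```text
top only [ 0.51103909  0.0298019  -0.05247479] both [ 0.51245656  0.02959074 -0.0529127 ]
[[-0.29 -0.7 ]
 [ 0.26 -0.4 ]
 [ 1.07 -0.29]
 [-0.55 -0.8 ]
 [ 0.21 -0.44]
 [-0.17 -0.25]
 [-1.08 -0.4 ]
 [-1.08  0.92]
 [-1.8   1.24]
 [ 0.49 -1.19]
 [ 0.32 -0.51]
 [ 0.85  1.18]]
crank 2.5317427688994036 [-0.39546203 -0.4847507  -0.5508461  -1.05602303]
axis [[0.51774536 0.12945078 0.056     ]]
knob [[0.48205814 0.08372965 0.088     ]]
btn [[ 0.46942622 -0.08329146  0.06      ]]
```

```bash
cat >> h.py <<'E'
from scipy.spatial.transform import Rotation as Rn
def shift(s,target):
    R=Rn.from_rotvec(s["tcp_rot"]).as_matrix(); d=R.T@(np.array(target)-s["tcp_pos"])/.04
    return d.round(3), np.degrees(np.arctan2(R[1,0],R[0,0])).round(2)
E
python3 -c "
from h import *; from bench import robot
print(shift(robot.sense(),[.482,.084,.18]))"
```

```text
(array([-7.759, 10.667,  1.277]), np.float64(70.59))
```

```bash
python3 -m creep '[[[-7.76,10.67,1.28],14.12,-1],[[-7.76,10.67,1.28],14.12,-1],[[-7.76,10.67,1.28],14.12,-1],[[-7.76,10.67,1.28],14.12,-1],[[-7.76,10.67,1.28],14.12,-1],[[-7.76,10.67,1.28],14.12,-1],[[-7.76,10.67,1.28],14.12,-1],[[-7.76,10.67,1.28],14.12,-1],[[-7.76,10.67,1.28],14.12,-1],[[-7.76,10.67,1.28],14.12,-1],[[-7.76,10.67,1.28],14.12,-1],[[-7.76,10.67,1.28],14.12,-1],[[-7.76,10.67,1.28],14.12,-1],[[-7.76,10.67,1.28],14.12,-1],[[-7.76,10.67,1.28],14.12,-1],[[-7.76,10.67,1.28],14.12,-1]]' 40; python3 - <<'E'
from h import *; from bench import robot,grab_frame
s=robot.sense();print(shift(s,[.482,.084,.070]),s["joints"])
f=grab_frame("side");im=f["image"][120:260,180:360,::-1];cv2.imwrite("pics/s1.png",np.clip(cv2.resize(im,None,fx=4,fy=4,interpolation=cv2.INTER_CUBIC)*1.3,0,255).astype(np.uint8))
print((proj(f,s["tcp_pos"])-[180,120])*4)
E
```

```text
clock: 1.7
tcp_pos: [0.4818, 0.0846, 0.1801]
tcp_rot: [3.141, 0.002, -0.0]
wrist_force: [-0.1, 0.1, -0.1]
width: 1.005
(array([0.005, 0.013, 2.752]), np.float64(0.06)) [ 9.94564104e-02  2.16069885e-01  1.75153784e+00 -9.78987418e-04
  1.17417487e+00  9.87406205e-02]
[[266.32082275 206.17611457]]
```

View pics/s1.png

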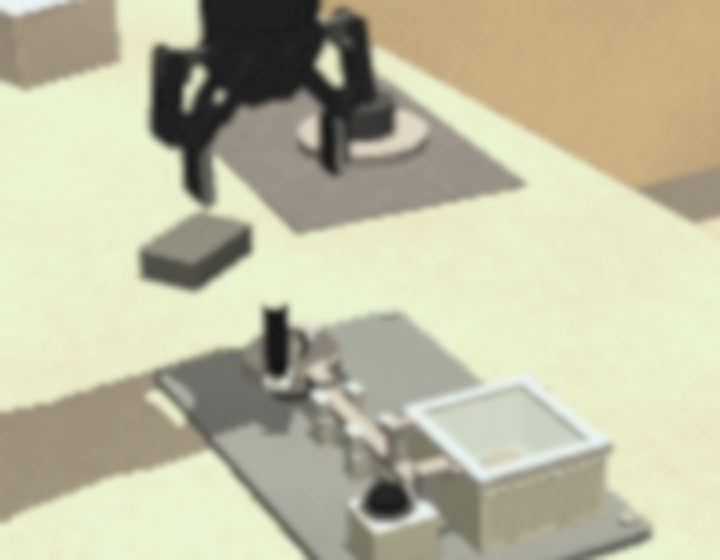

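The open fingers, at (203,200) and (335,170), straddle the knob at (275,305). Descend and grip.

```bash
python3 -m creep '[[[0,0,1],0,-1],[[0,0,2],0,-1],[[0,0,2.75],0,-1],[[0,0,2.75],0,-1],[[0,0,2.75],0,1],[[0,0,2.75],0,1],[[0,0,2.75],0,1],[[0,0,2.75],0,1],[[0,0,2.75],0,1],[[0,0,2.75],0,1],[[0,0,2.75],0,1],[[0,0,2.75],0,1],[[0,0,2.75],0,1],[[0,0,2.75],0,1]]' 40; python3 - <<'E'
from h import *; from bench import robot
s=robot.sense(); p=np.load("fix.npy");print(s["width"],s["wrist_force"])
b=p[3]; k0=f2w(p,knob(b,.088))[0]
for d in np.arange(2.4,-.01,-.2):
    w=f2w(p,knob(d,.088))[0]; print(d.round(2),shift(s,s["tcp_pos"]+w-k0)[0])
E
```

```text
clock: 3.15
tcp_pos: [0.4822, 0.0843, 0.0708]
tcp_rot: [3.141, 0.001, 0.002]
wrist_force: [-2.4, -2.4, 7.0]
width: 0.198
0.1979917537357289 [-2.40824942 -2.40941287  6.98770075]
2.4 [-0.142 -0.127 -0.   ]
2.2 [-0.323 -0.353 -0.001]
2.0 [-0.456 -0.611 -0.001]
1.8 [-0.535 -0.889 -0.001]
1.6 [-0.556 -1.178 -0.002]
1.4 [-0.52  -1.465 -0.002]
1.2 [-0.428 -1.74  -0.002]
1.0 [-0.283 -1.99  -0.002]
0.8 [-9.100e-02 -2.207e+00 -2.000e-03]
0.6 [ 1.400e-01 -2.381e+00 -2.000e-03]
0.4 [ 4.010e-01 -2.506e+00 -2.000e-03]
0.2 [ 6.820e-01 -2.577e+00 -2.000e-03]
-0.0 [ 9.71e-01 -2.59e+00 -2.00e-03]
```

```bash
python3 -m creep '[[[-0.14,-0.13,0],0,1],[[-0.32,-0.35,0],0,1],[[-0.456,-0.61,0],0,1],[[-0.535,-0.89,0],0,1],[[-0.555,-1.18,0],0,1],[[-0.52,-1.465,0],0,1],[[-0.52,-1.465,0],0,1],[[-0.52,-1.465,0],0,1],[[-0.52,-1.465,0],0,1]]'; python3 - <<'E'
from h import *; from bench import robot
s=robot.sense(); p=np.load("fix.npy");print(s["width"],s["tcp_pos"],s["wrist_force"], [x.round(4) for x in f2w(p,[knob(1.4,.07),knob(.0,.07)])])
E
```

```text
clock: 4.05
tcp_pos: [0.46, 0.1437, 0.0709]
tcp_rot: [3.141, 0.002, -0.002]
wrist_force: [-8.4, 2.7, 8.0]
width: 0.2
0.20013396232175634 [0.46000873 0.14370049 0.07085062] [-8.44761387  2.73585915  7.97996986] [array([0.4612, 0.1423, 0.07  ]), array([0.5208, 0.1874, 0.07  ])]
```

```bash
python3 -m creep '[[[0.09,-0.275,0],0,1],[[0.24,-0.525,0],0,1],[[0.43,-0.74,0],0,1],[[0.54,-0.835,0],0,1],[[0.66,-0.915,0],0,1],[[0.79,-0.985,0],0,1],[[0.92,-1.04,0],0,1],[[1.06,-1.08,0],0,1],[[1.2,-1.11,0],0,1],[[1.35,-1.125,0],0,1],[[1.49,-1.125,0],0,1],[[1.49,-1.125,0],0,1],[[1.49,-1.125,0],0,1],[[1.49,-1.125,0],0,1]]'; python3 - <<'E'
from h import *; from bench import robot
s=robot.sense(); p=np.load("fix.npy");print(s["width"],s["tcp_pos"],s["wrist_force"])
v=s["tcp_pos"][:2]-f2w(p,[0,.1,0])[0,:2]; print("radius",np.hypot(*v),"angle",np.arctan2(v[1],v[0])-np.pi/2-p[2])
E
```

```text
clock: 5.45
tcp_pos: [0.5196, 0.1889, 0.0709]
tcp_rot: [3.141, 0.002, -0.001]
wrist_force: [1.1, 4.1, 4.0]
width: 0.201
0.2006056635288029 [0.51960707 0.18888617 0.07090706] [1.12788341 4.12058776 3.98431711]
radius 0.059464540045532914 angle 0.021599583246204625
```

```bash
python3 -m creep '[[[0,0,0],0,-1],[[0,0,0],0,-1],[[0,0,0],0,-1],[[0,0,0],0,-1],[[0,0,0],0,-1],[[0,0,0],0,-1],[[0,0,0],0,-1],[[0,0,-0.8],0,-1],[[0,0,-1.8],0,-1],[[0,0,-2.8],0,-1],[[0,2,-3],0,1],[[0,3.2,-3],0,1],[[-0.6,4.4,-3],0,1],[[-1.25,5.6,-3],0,1],[[-1.25,6.8,-3],0,1],[[-1.25,6.8,-3],0,1],[[-1.25,6.8,-3],0,1],[[-1.25,6.8,-3],0,1]]'; python3 - <<'E'
from h import *; from bench import robot,grab_frame
s=robot.sense();print(shift(s,[.4694,-.0833,.060]),s["width"],s["wrist_force"])
o=[]
for n,(x,y) in dict(top=(195,170),side=(210,170)).items():
    f=grab_frame(n);im=f["image"][y:y+100,x:x+133,::-1].astype(float);pickle.dump(f,open(n+"2.pkl","wb"))
    o.append(cv2.resize(im,None,fx=3,fy=3,interpolation=cv2.INTER_CUBIC)*(2 if n=="top" else 1.3))
cv2.imwrite("pics/a2.png",np.clip(np.hstack(o),0,255).astype(np.uint8))
E
```

```text
clock: 7.25
tcp_pos: [0.47, -0.0834, 0.1911]
tcp_rot: [3.141, -0.0, -0.001]
wrist_force: [-0.1, -0.1, -0.8]
width: 0.003
(array([-1.400e-02, -3.000e-03,  3.277e+00]), np.float64(-0.01)) 0.003435976608217519 [-0.09145737 -0.08369765 -0.80909976]
```

View pics/a2.png

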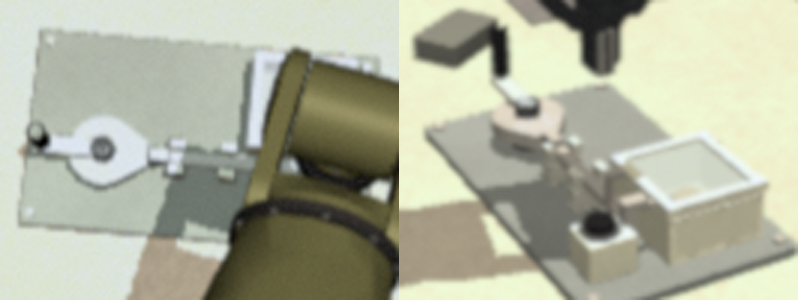

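The top view shows the crank arm pointing left, away from the roller, with the nose facing it. The lid is still shut, and the closed gripper is above the button. I'll check the crank angle numerically and approach.

```bash
python3 - <<'E'
from h import *
p=np.load("fix.npy");S=pickle.load(open("side2.pkl","rb"));T=pickle.load(open("top2.pkl","rb"))
for a in(-.2,-.1,0,.1,.2): print(a,((proj(S,f2w(p,knob(a,.111)))-[210,170])*3+[399,0]).round(1),((proj(T,f2w(p,knob(a,.111)))-[195,170])*3).round(1))
E
python3 -m creep '[[[-0.1,0,1],0,1],[[-0.1,0,2],0,1],[[-0.1,0,2.8],0,1],[[-0.1,0,3.1],0,1],[[-0.1,0,3.1],0,1],[[-0.1,0,3.1],0,1]]'
```

```text
-0.2 [[509.3  22.5]] [[ 36.7 117.1]]
-0.1 [[503.4  23.4]] [[ 35. 123.]]
0 [[497.6  24.6]] [[ 34.  129.1]]
0.1 [[492.1  26. ]] [[ 33.6 135.1]]
0.2 [[486.9  27.7]] [[ 33.9 141.2]]
clock: 7.95
tcp_pos: [0.467, -0.0822, 0.0683]
tcp_rot: [3.141, 0.004, 0.001]
wrist_force: [-0.8, 0.7, 0.7]
width: 0.003
```

The knob top appears at about (499,25) and (38,128), which matches a crank angle of about 0. Press.

```bash
python3 -m creep '[[[0,0,0.15],0,1],[[0,0,0.25],0,1],[[0,0,0.33],0,1],[[0,0,0.37],0,1],[[0,0,0.37],0,1],[[0,0,0.37],0,1],[[0,0,0.37],0,1]]'; python3 - <<'E'
from h import *; from bench import robot,grab_frame
f=grab_frame("side");cv2.imwrite("pics/s3.png",np.clip(cv2.resize(f["image"][120:260,180:360,::-1],None,fx=4,fy=4)*1.3,0,255).astype(np.uint8))
E
```

```text
clock: 8.65
tcp_pos: [0.4676, -0.0823, 0.0547]
tcp_rot: [3.141, 0.004, 0.004]
wrist_force: [-4.3, 1.8, 15.6]
width: -0.002
```

View pics/s3.png

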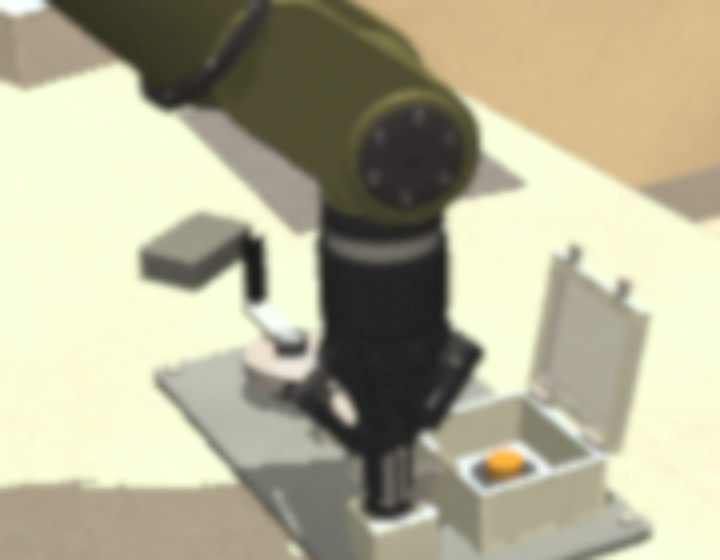

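The lid, at (595,340), has swung open past vertical and the button is down. Next I'll retreat straight up, then back and to the side.

```bash
python3 -m creep '[[[0,0,-0.3],0,1],[[0,0,-1],0,1],[[0,0,-2],0,1],[[0,0,-3],0,1],[[-0.5,0,-4],0,1],[[-1.5,1,-4.5],0,1],[[-2.5,2,-4.5],0,1],[[-2.5,3,-4.5],0,1],[[-2.5,4,-4.5],0,1],[[-2.5,4,-4.5],0,1],[[-2.5,4,-4.5],0,1],[[-2.5,4,-4.5],0,1],[[-2.5,4,-4.5],0,1],[[-2.5,4,-4.5],0,1],[[-2.5,4,-4.5],0,1]]'; python3 - <<'E'
from h import *; from bench import robot,grab_frame
s=robot.sense();print(s["wrist_force"],s["qd"].round(4))
o=[]
for n,(x,y) in dict(top=(195,165),side=(210,160)).items():
    f=grab_frame(n);im=f["image"][y:y+110,x:x+133,::-1].astype(float)
    o.append(cv2.resize(im,None,fx=3,fy=3,interpolation=cv2.INTER_CUBIC)*(2 if n=="top" else 1.3))
cv2.imwrite("pics/a4.png",np.clip(np.hstack(o),0,255).astype(np.uint8))
p=np.load("fix.npy")
for a in(1.5,1.6,1.75):
    e=[[.107-.095*np.cos(a)+.008*np.sin(a),y,.057+.095*np.sin(a)+.008*np.cos(a)] for y in(-.04,-.14)]
    print(a,((proj(f,f2w(p,e))-[210,160])*3+[399,0]).round(1).tolist())
print(((proj(f,f2w(p,knob(0,.111)))-[210,160])*3+[399,0]).round(1))
E
```

```text
clock: 10.2
tcp_pos: [0.3678, -0.2419, 0.2347]
tcp_rot: [3.141, 0.006, 0.004]
wrist_force: [-0.2, 0.1, -0.2]
width: 0.002
[-0.23187807  0.1271586  -0.2145137 ] [-0.0061  0.0032  0.     -0.0013 -0.0001  0.0005]
1.5 [[708.1, 69.7], [774.1, 117.0]]
1.6 [[717.5, 67.9], [784.0, 115.0]]
1.75 [[731.4, 67.2], [798.3, 114.0]]
[[497.6  54.6]]
```

View pics/a4.png

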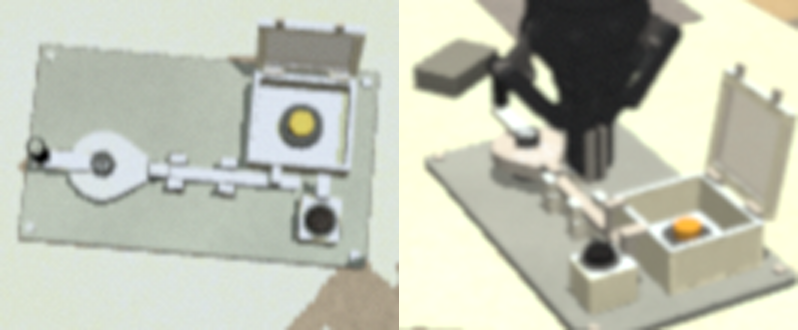

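The lid's upper corners, at about (727,70) and (795,115), match the 1.75 rad stop. The button is up, the crank is on its flat and the arm is clear.

```bash
python3 -c "
from bench import ticket; print(ticket.close_job())"
```

```text
the job is handed in; nothing more can be done
None
```

The job is handed in, and the chamber is open as asked. I turned the crank clockwise from about 2.53 rad to about 0, let go of the knob, then pressed the release button with the closed fingertips and moved the arm away. It took about 10 s of the 51 s allowed.

- **Crank:** it stayed where I left it after letting go. Both camera views put it at about 0 rad (limit 0.2), with the cam's flat facing the roller. I did not measure the bar's travel or the joint speeds directly. The lid opening confirms the bar was drawn back.
- **Lid:** the last side picture puts it at about 1.7 rad, close to its 1.75 rad stop.
- **Button:** it is back up in the last pictures.
- **Forces:** wrist readings stayed low, at most about 16 N when pressing the button.
- **Bystanders:** the arm never came near them. I did not check their positions again at the end.
- **Disagreement:** some side-camera points missed the fixture fit by up to about 2 pixels (roughly 4 mm), mostly at the lid corners. This caused no trouble with the grip or the press.

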